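# Rock the tight wooden bung out of the slanted jar

### The arm

A 6-joint arm with a two-finger parallel gripper is mounted at the origin on a cart in front of the work surface, level with it; the furniture and walls round the work are solid. World frame = base frame: x ahead of the robot, y to its left, z up, the work surface at z = 0. Lengths are in m, angles in rad, forces in N, time in s.
With the tool pointing down it reaches from about 0.375 to 0.975 m from the base axis. Payload 3.8 kg.
Tool frame: the origin (TCP) lies midway between the tips of the shut fingers; the grasp point (between the pads) lies 19 mm behind it (r.grip_point_offset is the distance from the TCP to the grasp point, in m); z points along the fingers, y is the line along which they close (so a half turn about z gives the same grasp; the last joint's range is limited). The gripper opens to 85 mm and grips with 20 to 120 N. Pads are 22 mm wide; open, the fingers measure 114 mm over their backs; the gripper's body (76 mm by 85 mm) begins 54 mm behind the grasp point. The pads swing forward as they close: fully open they stand 13 mm farther back than shut.
Start: joints at [-1.384, 0.264, 1.604, -0, 1.274, -0.037], TCP at [0.15, -0.658, 0.231] pointing down, gripper open.
Joint ranges: [-2.63, 2.63], [-0.94, 2.18], [0.31, 2.57], [-1.31, 4.45], [0, 2.66], [-2.55, 2.55]. Speed limits (rad/s): [2.57, 2.57, 3.14, 3.14, 3.14, 3.14].

### API

Orientations are given as a unit quaternion [w, x, y, z].
In Python, from cell import r, eyes, ticket gives the robot as it stands.
- The arm moves only by the shell command python3 -m creep 'ROWS'. ROWS is JSON, a list of rows, each an object with "twist": the turn, a rotation vector about the tool's x, y, z in degrees, a list of three; "travel": the shift along the tool's x, y, z in m, a list of three; "grip": the closure, from 0 (fully open) to 1 (shut). In form: [{"twist": [wx, wy, wz], "travel": [dx, dy, dz], "grip": grip}, ...]. A call has 1 to 20 rows; each row shifts and turns the commanded pose from where the row before left it, along the tool's axes as they then stand; what a row does not reach is not made up. A row lasts 1/10 s, in which the tool goes at most 50 mm and 8.59 degrees, less where a joint would pass 70% of its speed; a pose out of reach is approached as far as the arm can. A call is refused whole if a number of a shift passes 0.05 or a number of a turn 8.59, either way. A call with a gripper value outside its range is refused whole. The fingers move at their own pace and stop on an object; the grip force is fixed at half the most. Time passes only in rows, so rows that do not move let the fingers close. It gives the time, the measured TCP pose, the force, the opening and the grip force at its end, in the units of the state.
- r.state(): the state, without advancing time (a new reading comes with each control period).
- eyes.camera(name): name is "scene" or "side" or "wrist"; returns the picture (384x512x3 uint8, red, green, blue); there is no depth.
- eyes.camera_model(name): a dict with "camera_matrix" (3x3 intrinsics, pixels), "rvec" (rotation vector, rad) and "tvec" (3), from world to camera coordinates, as OpenCV has them. Camera axes: x right, y down, z forward; pixel columns grow to the right and rows downward; lengths in m; the calibration is good to about 2 mm. A picture is of the moment at which its call begins: read the wrist's pose just before it. camera_model takes no time and is no camera call; for the wrist camera it gives the pose at the moment of the call.
- ticket.job_done(): hands the job in; it is judged then, once.
Trained networks look in the newest picture that a camera, given by its name, has taken for a name from the list of things; names that differ only in an ending like _2 or _b are one class to them, and where a whole thing is asked for, a point or a joint stands for the part that bears it (a point fixed in the world has none). Each returns a list of dicts, best first, with "p" (0 to 1); they miss things now and then, are a little off and sometimes report something else, mostly with a low value. They report only what shows in the picture. A call takes as long as a camera call.
- eyes.search_frame(name, camera): "centre" ([row, column] as shares, 0 to 1, of the picture: columns of its width, rows of its height, amid what is visible of it).
- eyes.outline_of(name, camera): "mask" (384x512 bool, what is visible of it) and "centre" ([row, column] as shares, 0 to 1, of the picture: columns of its width, rows of its height, amid what is visible of it).
The state is a dict: "time_s": time; "q": joint angles; "joint_vel": joint speeds; "joint_torque": joint torques, N m; "tcp_pos": TCP position; "eef_rot": TCP orientation; "force": force on the tool from outside, world axes, zero at the start; "wrist_torque": the same for the moment, N m; "finger_gap": opening from 0.0 (shut) to 1.0 (fully open); "grasp_force": force on a finger pad.
Only numpy, scipy, OpenCV 4.12 (cv2) and the standard library are available. Lean on these libraries where they do the work, as an engineer would, in place of code of your own. Each camera call takes 0.05 s, during which the arm holds its last target. There are 200 camera calls.

### The job

The wooden bung sticks in the mouth of the slanted white jar. Work it loose by rocking it back and forth in the neck while drawing it out gently, so that the jar is not pulled up out of its stand, and set the bung down in the small grey mixing bowl without dropping it. The jar must end fully down in its stand, the bowl standing where it was, and the other things on the wooden cover undisturbed.

Things in the scene. Friction and masses are not known exactly. Their poses are not given: they have to be found in the camera images.
- stand: Dark steel stand that carries the jar, fixed on the wooden stove-top cover (its top is at z = 0.045). Origin: on the cover under the stand; base plate 8 mm thick, 136 mm wide, reaching 75 mm to its -x and 115 mm to its +x. The jar leans 30 degrees from vertical towards the stand's own -x, roughly towards the robot.
- jar_mouth (a point): Centre of the white ceramic jar's mouth, level with its rim; z axis = the jar's axis, out of the mouth, 30 degrees from vertical; y axis level. It lies about 22 mm to the stand's -x and 171 mm above the stand's foot. Jar 145 mm long, 104 mm across the belly, 72 mm across the rim, bore 60 mm at the rim, 54 mm below.
- neck_lips (a point): Point on the jar's axis 6 mm below the rim, where four sprung rubber lips grip the plug; axes as jar_mouth. A straight pull needs 20 to 35 N and lifts the jar first. Rocked about this point (about the tab's wide direction, bung y) 8 to 10 degrees to each side in turn, the bung slips up 1 to 2 mm at each swing under a light pull; it is free about 10 to 12 mm out.
- jar (a joint): How far the jar is pulled up along its axis out of the stand, in m: 0 = fully down. About 12 N along the axis lifts it; it sinks back by its own weight (about 1.4 kg). It cannot move or turn otherwise.
- bung: Tapered wooden bung, 101 mm long, about 90 g. Origin: centre of the plug's small end; z along it to the grip. Plug 0 to 42 mm, diameter 36 to 44 mm; flange 42 to 50 mm, 62 mm across; flat tab 50 to 101 mm, 22 mm thick (x), 46 mm wide (y). Seated: on the jar's axis, small end 34 mm below the rim, flange 8 mm above it; the tab's flat faces look up-slope and down-slope (x in the plane of the lean).
- bung_grip (a point): Middle of the bung's grip tab, 77 mm from the small end (43 mm above the rim when seated); axes as the bung's.
- bowl: Small grey round mixing bowl, loose, 168 mm across the rim, 70 mm high, flat floor about 66 mm across and 2 mm thick. Origin: centre of its underside; z up.
- honey: Bystander: glass jar with a red lid, 65 mm across, 100 mm high, at the back. Origin: centre of its underside.
- onion: Bystander: brown onion, 72 mm, at the back. Origin: its underside.
- timer: Bystander: red wind-up timer with a white top, 66 mm across, 52 mm high, in the middle. Origin: centre of its underside.

How it is judged:
By the outcome, as a careful person would: the job done as asked, in the order asked, and still so for the second after the job is handed in, with the robot touching nothing.
It also fails if it takes over 58 s, if anything falls off the work surface, if the arm or the gripper's body presses on something with over 40 N, if the wrist force passes 120 N, or if a joint passes its speed limit or range.

## Working session

There is one attempt and no reset: what is moved stays moved. The work goes in short steps, Python scripts to look and compute and a shell command to move; the robot and the scene stay as the last step left them, time stands still between calls to the robot, and variables do not carry over. Pictures are saved under pics/ and viewed, at most 10 in all, crops included, and the job is handed in when it is done.

```bash
mkdir -p pics
cat > h.py <<'E'
import numpy as np, cv2
from cell import r, eyes, ticket
def cam(n):
    m=eyes.camera_model(n); K=np.array(m["camera_matrix"],float); R=cv2.Rodrigues(np.array(m["rvec"],float))[0]; t=np.array(m["tvec"],float).ravel(); return K,R,t
def ray(n,px):
    K,R,t=cam(n); d=R.T@np.linalg.inv(K)@np.array([px[0],px[1],1.]); return -R.T@t, d/np.linalg.norm(d)
def onz(n,px,z):
    o,d=ray(n,px); return o+d*(z-o[2])/d[2]
def proj(n,P):
    K,R,t=cam(n); c=(R@np.atleast_2d(P).T).T+t; u=(K@c.T).T; return u[:,:2]/u[:,2:]
def tri(obs):
    A=np.zeros((3,3));b=np.zeros(3)
    for n,px in obs:
        o,d=ray(n,px); M=np.eye(3)-np.outer(d,d); A+=M;b+=M@o
    return np.linalg.solve(A,b)
def shot(n,f=None):
    im=eyes.camera(n)
    if f: cv2.imwrite("pics/"+f,cv2.cvtColor(im,cv2.COLOR_RGB2BGR))
    return im
E
python3 - <<'E'
from h import *
s=r.state();print(s["time_s"],s["tcp_pos"],s["eef_rot"],s["finger_gap"],r.grip_point_offset)
ims=[shot(c) for c in("scene","side")]
cv2.imwrite("pics/a.png",cv2.cvtColor(np.vstack(ims),cv2.COLOR_RGB2BGR)[:, :])
for c in("scene","side"):
    print(c, [x.round(3).tolist() for x in ray(c,(256,192))])
    for n in("stand","jar","bung","bowl","honey","onion","timer"):
        for d in eyes.outline_of(n,c)[:1]:
            ys,xs=np.where(d["mask"]); print(n,round(d["p"],2),np.round(np.array(d["centre"])[::-1]*[512,384]),xs.min(),xs.max(),ys.min(),ys.max())
im=np.hstack(ims);cv2.imwrite("pics/a.png",cv2.cvtColor(cv2.resize(im,(800,300)),cv2.COLOR_RGB2BGR))
cv2.imwrite("pics/s1.png",cv2.cvtColor(ims[0],cv2.COLOR_RGB2BGR));cv2.imwrite("pics/s2.png",cv2.cvtColor(ims[1],cv2.COLOR_RGB2BGR))
E
```

```text
0.0 [ 0.14968253 -0.65741994  0.22993856] [-1.13234407e-03  9.93741115e-01  1.11701867e-01 -8.67640006e-05] 1.003929597819084 0.0187
scene [[0.277, 0.425, 0.818], [0.359, -0.56, -0.747]]
stand 0.66 [328. 189.] 285 365 148 229
jar 0.97 [329. 173.] 303 357 148 198
bung 0.59 [358. 158.] 342 373 142 170
bowl 0.66 [251. 318.] 207 291 278 359
onion 0.94 [232. 165.] 222 245 154 175
timer 0.91 [298. 259.] 283 311 245 274
side [[0.507, 0.779, 0.684], [0.098, -0.866, -0.491]]
stand 0.68 [311. 202.] 272 346 153 230
jar 0.79 [312. 179.] 285 341 150 210
bung 0.63 [335. 151.] 323 349 134 164
bowl 0.93 [324. 314.] 280 375 277 353
honey 0.73 [200. 240.] 184 214 215 263
onion 0.58 [207. 210.] 193 219 198 220
```

View pics/s1.png

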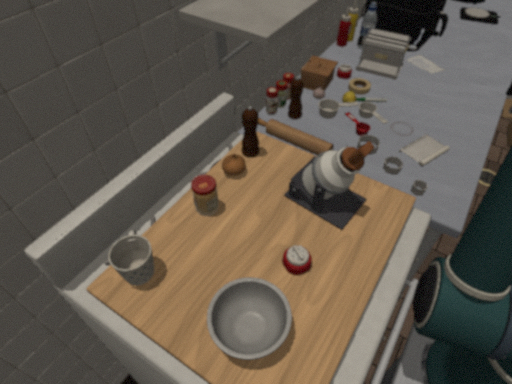

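View pics/s2.png

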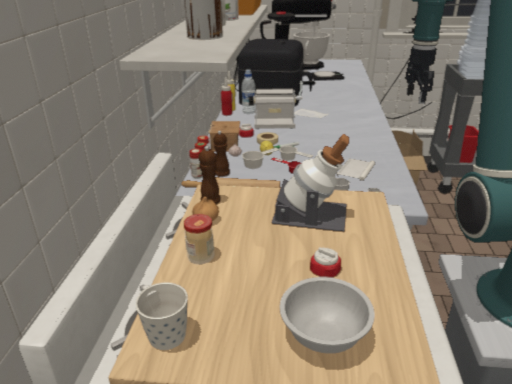

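The scene view shows the jar at about (330,175) with the bung's tab at (358,158), leaning right towards the robot. The bowl is at (250,318) and the timer at (298,259). The side view agrees: bung (337,151), bowl (325,314). I'll fit a stand and bung model to the masks.

```bash
cat >> h.py <<'E'
from scipy.optimize import minimize
def ring(z,rad,n=24,cx=0):
    a=np.linspace(0,2*np.pi,n,endpoint=False); return np.c_[rad*np.cos(a),rad*np.sin(a),np.full(n,z)]
def box(x0,x1,y0,y1,z0,z1): return np.array([[x,y,z] for x in(x0,x1) for y in(y0,y1) for z in(z0,z1)],float)
TAB=box(-.011,.011,-.023,.023,.050,.101); FL=np.vstack([ring(.042,.031),ring(.050,.031)])
def mouth(x,y,yaw):
    c,s=np.cos(yaw),np.sin(yaw); Rz=np.array([[c,-s,0],[s,c,0],[0,0,1]])
    th=np.radians(30); Z=np.array([-np.sin(th),0,np.cos(th)]);Y=np.array([0,1.,0]);X=np.cross(Y,Z)
    return Rz@np.c_[X,Y,Z], np.array([x,y,.045])+Rz@np.array([-.022,0,.171]), Rz
def hullmask(n,parts,sc=2):
    m=np.zeros((384*sc,512*sc),np.uint8)
    for P in parts:
        u=cv2.convexHull((proj(n,P)*sc+sc/2).astype(np.float32)); cv2.fillPoly(m,[np.round(u).astype(np.int32)],1)
    return cv2.resize(m.astype(np.float32),(512,384),interpolation=cv2.INTER_AREA)
E
python3 - <<'E'
from h import *
obs={}
for c in("scene","side"):
    shot(c)
    for n in("bung","jar","stand","bowl","timer","honey"):
        L=eyes.outline_of(n,c)
        if L: obs[n,c]=L[0]["mask"]
cen=lambda n,c:[(np.where(obs[n,c])[1].mean()),(np.where(obs[n,c])[0].mean())]
for n in("bung","jar","bowl"): print(n,tri([(c,cen(n,c)) for c in("scene","side")]).round(3))
# bowl: fit silhouette
def iou(a,b): return np.minimum(a,b).sum()/np.maximum(a,b).sum()
def fb(p):
    P=np.vstack([ring(0,.035),ring(.07,.084)])+[p[0],p[1],.045]
    return -sum(iou(hullmask(c,[P]),obs["bowl",c]) for c in("scene","side"))
b0=tri([(c,cen("bowl",c)) for c in("scene","side")])
b=minimize(fb,b0[:2],method="Nelder-Mead",options=dict(initial_simplex=[b0[:2],b0[:2]+[.02,0],b0[:2]+[0,.02]],xatol=3e-4)); print("bowl",b.x,b.fun)
def fs(p):
    M,m,Rz=mouth(*p); o=m-.034*M[:,2]; W=lambda P:P@M.T+o
    bung=[W(TAB),W(FL)]
    jar=[np.vstack([ring(0,.036),ring(-.02,.03)])@M.T+m]
    s=0
    for c in("scene","side"): s+=2*iou(hullmask(c,bung),obs["bung",c])
    st=(box(-.075,.115,-.068,.068,0,.008))@Rz.T+[p[0],p[1],.045]
    for c in("scene","side"):
        mm=hullmask(c,[st]); un=(obs["stand",c]|obs["jar",c]|obs["bung",c]).astype(float)
        s+=(mm*un).sum()/mm.sum()
    return -s
t=tri([(c,cen("bung",c)) for c in("scene","side")])
best=None
for y0 in(-.6,-.3,0,.3,.6):
    g=np.array([t[0]+.05*np.cos(y0),t[1]+.05*np.sin(y0),y0])
    q=minimize(fs,g,method="Nelder-Mead",options=dict(initial_simplex=[g,g+[.02,0,0],g+[0,.02,0],g+[0,0,.2]],xatol=3e-4))
    print(q.x,q.fun)
    if best is None or q.fun<best.fun: best=q
p=best.x;M,m,Rz=mouth(*p);print("mouth",m,"grip",m+.043*M[:,2])
ims=[]
for c in("scene","side"):
    im=shot(c)[:,:,::-1].copy(); K=2; cy,cx=(190,330) if c=="scene" else (190,315)
    o=m-.034*M[:,2]
    st=(box(-.075,.115,-.068,.068,0,.008))@Rz.T+[p[0],p[1],.045]
    big=cv2.resize(im[cy-75:cy+50,cx-65:cx+65],None,fx=4,fy=4,interpolation=cv2.INTER_CUBIC)[:500,:]
    big=cv2.resize(big,(400,385))if 0 else big
    off=np.array([cx-65,cy-75])
    for P,col in((TAB@M.T+o,(0,255,0)),(FL@M.T+o,(255,255,0)),(ring(0,.036)@M.T+m,(255,0,255)),(st,(0,0,255))):
        u=cv2.convexHull((((proj(c,P)-off+.5)*4)).astype(np.float32)).astype(np.int32);cv2.polylines(big,[u],True,col,1)
    ims.append(big[:,:400] if 0 else cv2.resize(big,(400,384)))
cv2.imwrite("pics/ov.png",np.hstack(ims))
E
```

```text
Traceback (most recent call last):
KeyError: ('bung', 'side')
```

```bash
cat > fit.py <<'E'
from h import *
obs={}
for c in("scene","side"):
    shot(c)
    for n in("bung","jar","stand","bowl"):
        for k in range(4):
            L=eyes.outline_of(n,c)
            if L and L[0]["p"]>.4: obs[n,c]=L[0]["mask"];break
            shot(c)
print([k for k in obs])
cen=lambda n,c:[(np.where(obs[n,c])[1].mean()),(np.where(obs[n,c])[0].mean())]
def iou(a,b): return np.minimum(a,b).sum()/np.maximum(a,b).sum()
C=("scene","side")
for n in("bung","jar","bowl"): print(n,tri([(c,cen(n,c)) for c in C]).round(3))
def fb(p):
    P=np.vstack([ring(0,.035),ring(.07,.084)])+[p[0],p[1],.045]
    return -sum(iou(hullmask(c,[P]),obs["bowl",c]) for c in C)
b0=tri([(c,cen("bowl",c)) for c in C])
b=minimize(fb,b0[:2],method="Nelder-Mead",options=dict(initial_simplex=[b0[:2],b0[:2]+[.02,0],b0[:2]+[0,.02]],xatol=3e-4)); print("bowl",b.x,b.fun)
def fs(p):
    M,m,Rz=mouth(*p); o=m-.034*M[:,2]; W=lambda P:P@M.T+o
    bung=[W(TAB),W(FL)]; s=0
    st=(box(-.075,.115,-.068,.068,0,.008))@Rz.T+[p[0],p[1],.045]
    for c in C:
        s+=2*iou(hullmask(c,bung),obs["bung",c])
        mm=hullmask(c,[st]); un=(obs["stand",c]|obs["jar",c]|obs["bung",c]).astype(float)
        s+=(mm*un).sum()/mm.sum()
    return -s
t=tri([(c,cen("bung",c)) for c in C]); best=None
for y0 in(-.6,-.3,0,.3,.6):
    g=np.array([t[0]+.05*np.cos(y0),t[1]+.05*np.sin(y0),y0])
    q=minimize(fs,g,method="Nelder-Mead",options=dict(initial_simplex=[g,g+[.02,0,0],g+[0,.02,0],g+[0,0,.2]],xatol=3e-4))
    print(q.x.round(4),round(q.fun,3))
    if best is None or q.fun<best.fun: best=q
p=best.x;M,m,Rz=mouth(*p);print("mouth",m,"grip",m+.043*M[:,2])
np.save("p.npy",p); ims=[]
for c in C:
    im=shot(c)[:,:,::-1].copy(); cy,cx=(190,330) if c=="scene" else (190,315)
    o=m-.034*M[:,2]; st=(box(-.075,.115,-.068,.068,0,.008))@Rz.T+[p[0],p[1],.045]
    big=cv2.resize(im[cy-75:cy+50,cx-65:cx+65],None,fx=4,fy=4,interpolation=cv2.INTER_CUBIC)
    off=np.array([cx-65,cy-75])
    for P,col in((TAB@M.T+o,(0,255,0)),(FL@M.T+o,(255,255,0)),(ring(0,.036)@M.T+m,(255,0,255)),(st,(0,0,255))):
        u=cv2.convexHull((((proj(c,P)-off+.5)*4)).astype(np.float32)).astype(np.int32);cv2.polylines(big,[u],True,col,1)
    ims.append(cv2.resize(big,(400,384)))
cv2.imwrite("pics/ov.png",np.hstack(ims))
E
python3 fit.py
```

```text
[('bung', 'scene'), ('jar', 'scene'), ('stand', 'scene'), ('bowl', 'scene'), ('bung', 'side'), ('jar', 'side'), ('stand', 'side'), ('bowl', 'side')]
bung [ 0.421 -0.236  0.236]
jar [ 0.475 -0.234  0.151]
bowl [0.448 0.18  0.098]
bowl [0.4493251  0.18094404] -1.9039900302886963
[ 0.4528 -0.2537 -0.5666] -5.167
[ 0.4563 -0.2402 -0.2172] -5.376
[ 0.4559 -0.2401 -0.2243] -5.38
[ 0.4562 -0.241  -0.2216] -5.384
[ 0.4565 -0.2381 -0.1746] -5.379
mouth [ 0.43475491 -0.23612469  0.216     ] grip [ 0.41378064 -0.23139923  0.25323909]
```

View pics/ov.png

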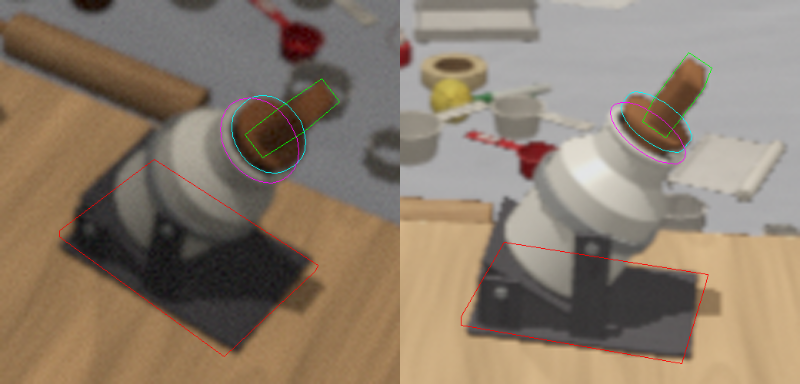

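The overlay shows the bung fits well, but the plate's yaw is slightly off. Its corners are near scene overlay (320,262), (240,352), (60,248) and side overlay (703,275), (690,358), (468,326), so I'll triangulate them.

Run:
```python
from h import *
S=[(320,262),(240,352),(60,248)];D=[(303,275),(290,358),(68,326)]
f=lambda p,cx,cy:(p[0]*1.3/4-.5+cx-65,p[1]*500/384/4-.5+cy-75)
P=[]
for a,b in zip(S,D):
    A=f(a,330,190);B=f(b,315,190); print(tri([("scene",A),("side",B)]).round(4),onz("scene",A,.053).round(4),onz("side",B,.049).round(4))
    P.append((onz("scene",A,.049)+onz("side",B,.049))/2)
for i,j in((0,1),(1,2)): d=P[j]-P[i];print(np.linalg.norm(d),np.degrees(np.arctan2(d[1],d[0])))
s=r.state();print(s["tcp_pos"])
```

```text
[ 0.3698 -0.3054  0.0429] [ 0.368  -0.2953  0.053 ] [ 0.3716 -0.2958  0.049 ]
[ 0.3899 -0.1738  0.04  ] [ 0.3875 -0.1635  0.053 ] [ 0.3919 -0.1611  0.049 ]
[ 0.5743 -0.1821  0.0544] [ 0.5727 -0.1817  0.053 ] [ 0.5766 -0.1926  0.049 ]
0.13511782143795614 81.49471533480117
0.18713064439942786 -7.6528588332783185
[ 0.14980232 -0.65817802  0.23128806]
```

```bash
cat >> h.py <<'E'
from scipy.spatial.transform import Rotation as Ro
P0=np.array([.454,-.239,-.14])
def cur():
    s=r.state(); q=s["eef_rot"]; return np.array(s["tcp_pos"]),Ro.from_quat([q[1],q[2],q[3],q[0]]).as_matrix(),s
def rows(pt,Rt,n,p=None,R=None):
    if p is None: p,R,_=cur()
    w=Ro.from_matrix(R.T@Rt).as_rotvec()/n
    S=sum(R@Ro.from_rotvec(k*w).as_matrix() for k in range(n))
    t=np.linalg.solve(S,pt-p); print(n,"rows twist",np.degrees(w).round(2).tolist(),"travel",t.round(4).tolist()); return t
def grasp(back=0,P=P0):
    M,m,_=mouth(*P); Z=M[:,2]; return m+(.0243+back)*Z, np.c_[M[:,1],M[:,0],-Z]
E
python3 - <<'E'
from h import *
p,R,s=cur(); pt,Rt=grasp(.10); print(pt,Rt.round(2).tolist(),np.linalg.det(Rt))
rows(pt,Rt,18,p-R[:,2]*.12,R)
E
```

```text
[ 0.37067332 -0.22725745  0.32364696] [[0.14, 0.86, 0.5], [0.99, -0.12, -0.07], [0.0, 0.5, -0.87]] 1.0
18 rows twist [-1.46, 1.0, -3.75] travel [0.027, -0.0091, 0.0008]
```

```bash
python3 -m creep '[{"twist":[0,0,0],"travel":[0,0,-0.02],"grip":0},{"twist":[0,0,0],"travel":[0,0,-0.04],"grip":0},{"twist":[0,0,0],"travel":[0,0,-0.04],"grip":0},{"twist":[0,0,0],"travel":[0,0,-0.02],"grip":0}]' && python3 -m creep '[{"twist":[-1.46,1,-3.75],"travel":[0.027,-0.009,0.001],"grip":0},{"twist":[-1.46,1,-3.75],"travel":[0.027,-0.009,0.001],"grip":0},{"twist":[-1.46,1,-3.75],"travel":[0.027,-0.009,0.001],"grip":0},{"twist":[-1.46,1,-3.75],"travel":[0.027,-0.009,0.001],"grip":0},{"twist":[-1.46,1,-3.75],"travel":[0.027,-0.009,0.001],"grip":0},{"twist":[-1.46,1,-3.75],"travel":[0.027,-0.009,0.001],"grip":0},{"twist":[-1.46,1,-3.75],"travel":[0.027,-0.009,0.001],"grip":0},{"twist":[-1.46,1,-3.75],"travel":[0.027,-0.009,0.001],"grip":0},{"twist":[-1.46,1,-3.75],"travel":[0.027,-0.009,0.001],"grip":0},{"twist":[-1.46,1,-3.75],"travel":[0.027,-0.009,0.001],"grip":0},{"twist":[-1.46,1,-3.75],"travel":[0.027,-0.009,0.001],"grip":0},{"twist":[-1.46,1,-3.75],"travel":[0.027,-0.009,0.001],"grip":0},{"twist":[-1.46,1,-3.75],"travel":[0.027,-0.009,0.001],"grip":0},{"twist":[-1.46,1,-3.75],"travel":[0.027,-0.009,0.001],"grip":0},{"twist":[-1.46,1,-3.75],"travel":[0.027,-0.009,0.001],"grip":0},{"twist":[-1.46,1,-3.75],"travel":[0.027,-0.009,0.001],"grip":0},{"twist":[-1.46,1,-3.75],"travel":[0.027,-0.009,0.001],"grip":0},{"twist":[-1.46,1,-3.75],"travel":[0.027,-0.009,0.001],"grip":0},{"twist":[0,0,0],"travel":[0,0,0],"grip":0},{"twist":[0,0,0],"travel":[0,0,0],"grip":0}]'
python3 - <<'E'
from h import *
p,R,s=cur(); pt,Rt=grasp(.10); print(s["time_s"],p-pt,np.degrees(Ro.from_matrix(R.T@Rt).as_rotvec()),np.round(s["q"],2),s["force"])
im=shot("wrist")[:,:,::-1].copy()
M,m,Rz=mouth(*P0); o=m-.034*M[:,2]
for P,col in((TAB@M.T+o,(0,255,0)),(FL@M.T+o,(255,255,0)),(ring(0,.036)@M.T+m,(255,0,255))):
    u=cv2.convexHull(proj("wrist",P).astype(np.float32)).astype(np.int32);cv2.polylines(im,[u],True,col,1)
cv2.imwrite("pics/w1.png",im)
E
```

```text
time_s: 2.5
tcp_pos: [0.15, -0.6594, 0.3562]
eef_rot: [0.003, 0.994, 0.112, 0.0]
force: [1.0, -0.9, 1.4]
finger_gap: 1.004
grasp_force: 0.0
time_s: 4.5
tcp_pos: [0.3723, -0.2289, 0.3212]
eef_rot: [0.196, 0.729, 0.634, 0.169]
force: [0.4, -0.7, 0.6]
finger_gap: 1.002
grasp_force: 0.0
4.5 [ 0.00158196 -0.00166267 -0.00248037] [0.03281226 0.14018102 0.05332485] [-0.88 -0.58  2.25  0.39  1.1  -0.86] [ 0.37729157 -0.6801332   0.63967907]
```

View pics/w1.png

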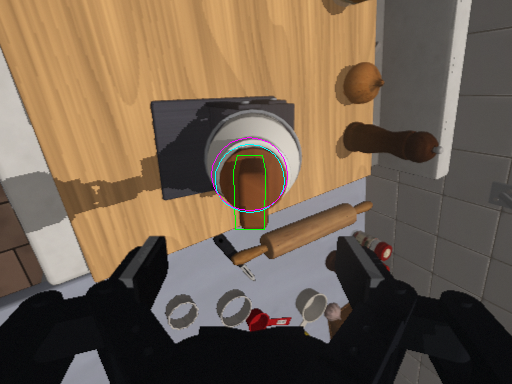

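The wrist view shows the flange at (252,180) and the tab from (240,155) to (268,228), within about 5 px of the prediction. The plate's left corners are at (152,103) and (164,198). I'll do one refinement of x, y and yaw from these.

Run:
```python
from h import *
from scipy.optimize import least_squares
shot("wrist")
for k in range(4):
    L=eyes.outline_of("bung","wrist")
    if L and L[0]["p"]>.4: break
    shot("wrist")
mb=L[0]["mask"]; ys,xs=np.where(mb); print(L[0]["p"],xs.min(),xs.max(),ys.min(),ys.max(),xs.mean(),ys.mean())
for y in range(185,232,6): print(y,np.where(mb[y])[0][[0,-1]] if mb[y].any() else None)
def iou(a,b): return np.minimum(a,b).sum()/np.maximum(a,b).sum()
M,m,Rz=mouth(*P0); st=np.array([[x,y,.008] for x in(-.075,.115) for y in(-.068,.068)])
print("plate corners",proj("wrist",st@Rz.T+[P0[0],P0[1],.045]).round(0).tolist())
def bm(p):
    M,m,_=mouth(*p); o=m-.034*M[:,2]; return hullmask("wrist",[TAB@M.T+o,FL@M.T+o])
def f(p): return -iou(bm(p),mb)
g=P0
q=minimize(f,g,method="Nelder-Mead",options=dict(initial_simplex=[g,g+[.01,0,0],g+[0,.01,0],g+[0,0,.1]],xatol=2e-4)); print(q.x,q.fun,f(P0))
for w in np.arange(-.3,.05,.05):
    qq=minimize(lambda a:f([a[0],a[1],w]),g[:2],method="Nelder-Mead",options=dict(initial_simplex=[g[:2],g[:2]+[.01,0],g[:2]+[0,.01]])); print(round(w,2),qq.x.round(4),round(qq.fun,3),mouth(*qq.x,w)[1].round(4))
print(mouth(*P0)[1])
```

```text
0.77 219 286 145 228 252.68324672110865 183.58030190546896
185 [219 286]
191 [222 284]
197 [225 281]
203 [230 276]
209 [238 268]
215 [239 267]
221 [239 267]
227 [242 264]
plate corners [[159.0, 200.0], [148.0, 98.0], [272.0, 180.0], [274.0, 97.0]]
[ 0.45707289 -0.23886533 -0.10218533] -0.9504093527793884 -0.8785221
-0.3 [ 0.4559 -0.2448] -0.944 [ 0.4349 -0.2383  0.216 ]
-0.25 [ 0.4566 -0.2434] -0.955 [ 0.4353 -0.238   0.216 ]
-0.2 [ 0.4566 -0.2417] -0.963 [ 0.4351 -0.2373  0.216 ]
-0.15 [ 0.4567 -0.2402] -0.96 [ 0.4349 -0.2369  0.216 ]
-0.1 [ 0.457  -0.2387] -0.95 [ 0.4351 -0.2365  0.216 ]
-0.05 [ 0.4567 -0.2374] -0.941 [ 0.4347 -0.2363  0.216 ]
-0.0 [ 0.4567 -0.236 ] -0.93 [ 0.4347 -0.236   0.216 ]
[ 0.43221525 -0.23593005  0.216     ]
```

```bash
sed -i 's/^P0=.*/P0=np.array([.4567,-.2405,-.16])/' h.py
python3 - <<'E'
from h import *
pt,Rt=grasp(0); rows(pt,Rt,8)
E
```

```text
8 rows twist [0.0, -0.05, 0.13] travel [0.0003, 0.0002, 0.0123]
```

```bash
python3 -m creep '[{"twist":[0,-0.05,0.13],"travel":[0.0003,0.0002,0.012],"grip":0},{"twist":[0,-0.05,0.13],"travel":[0.0003,0.0002,0.016],"grip":0},{"twist":[0,-0.05,0.13],"travel":[0.0003,0.0002,0.016],"grip":0},{"twist":[0,-0.05,0.13],"travel":[0.0003,0.0002,0.016],"grip":0},{"twist":[0,-0.05,0.13],"travel":[0.0003,0.0002,0.014],"grip":0},{"twist":[0,-0.05,0.13],"travel":[0.0003,0.0002,0.012],"grip":0},{"twist":[0,-0.05,0.13],"travel":[0.0003,0.0002,0.008],"grip":0},{"twist":[0,-0.05,0.13],"travel":[0.0003,0.0002,0.004],"grip":0},{"twist":[0,0,0],"travel":[0,0,0],"grip":0},{"twist":[0,0,0],"travel":[0,0,0],"grip":0}]'
python3 - <<'E'
from h import *
p,R,s=cur(); pt,Rt=grasp(); print(s["time_s"],R.T@(pt-p),np.degrees(Ro.from_matrix(R.T@Rt).as_rotvec()),np.round(s["q"],2),s["force"])
cv2.imwrite("pics/w2.png",shot("wrist")[:,:,::-1])
E
```

```text
time_s: 5.65
tcp_pos: [0.4227, -0.2345, 0.2373]
eef_rot: [0.197, 0.735, 0.626, 0.168]
force: [-0.8, 0.2, 0.1]
finger_gap: 1.004
grasp_force: 0.0
5.65 [-0.00053758  0.00019411  0.00038833] [ 0.01448031 -0.06994542 -0.01695015] [-0.77 -0.43  2.32  0.39  0.85 -0.81] [-0.83632696  0.16347023  0.1493499 ]
```

View pics/w2.png

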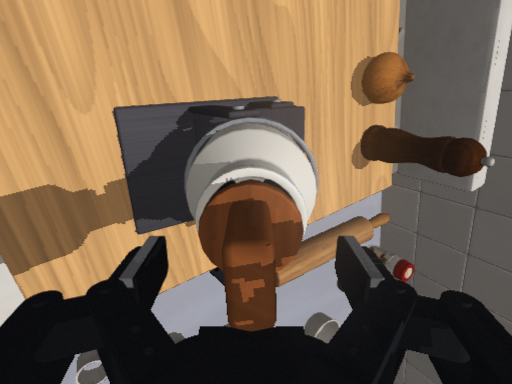

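The tab, centred at about (250,290), sits midway between the fingertips at columns 150 and 352. Closing now.

```bash
python3 -m creep '[{"twist":[0,0,0],"travel":[0,0,0],"grip":1},{"twist":[0,0,0],"travel":[0,0,0],"grip":1},{"twist":[0,0,0],"travel":[0,0,0],"grip":1},{"twist":[0,0,0],"travel":[0,0,0],"grip":1},{"twist":[0,0,0],"travel":[0,0,0],"grip":1},{"twist":[0,0,0],"travel":[0,0,0],"grip":1},{"twist":[0,0,0],"travel":[0,0,0],"grip":1},{"twist":[0,0,0],"travel":[0,0,0],"grip":1},{"twist":[0,0,0],"travel":[0,0,0],"grip":1},{"twist":[0,0,0],"travel":[0,0,0],"grip":1}]'
cat > st.py <<'E'
from h import *
p,R,s=cur(); pt,Rt=grasp(); M,m,_=mouth(*P0); F=np.array(s["force"])
print("t",s["time_s"],"dTool(mm) rel grasp",(Rt.T@(p-pt)*1e3).round(2),"rot",np.degrees(Ro.from_matrix(Rt.T@R).as_rotvec()).round(2),"F bung xyz",(M.T@F).round(1),"T",np.round(s["wrist_torque"],2),"gap",round(s["finger_gap"],3),"gf",s["grasp_force"])
E
python3 st.py
```

```text
time_s: 6.7
tcp_pos: [0.4225, -0.234, 0.2367]
eef_rot: [0.196, 0.735, 0.626, 0.168]
force: [-2.6, 2.2, 2.7]
finger_gap: 0.251
grasp_force: 59.9
t 6.7 dTool(mm) rel grasp [ 1.01 -0.76 -0.05] rot [0.03 0.11 0.02] F bung xyz [-1.1  1.8  3.8] T [ 0.49  0.49 -0.15] gap 0.251 gf 59.881160259246826
```

```bash
python3 -m creep '[{"twist":[3,0,0],"travel":[0,0.0016,-0.0004],"grip":1},{"twist":[3,0,0],"travel":[0,0.0016,-0.0004],"grip":1},{"twist":[3,0,0],"travel":[0,0.0016,-0.0004],"grip":1},{"twist":[0,0,0],"travel":[0,0,0],"grip":1},{"twist":[0,0,0],"travel":[0,0,0],"grip":1}]'; python3 st.py
```

```text
time_s: 7.2
tcp_pos: [0.4264, -0.2352, 0.2405]
eef_rot: [0.139, 0.748, 0.638, 0.118]
force: [-4.7, 0.7, 4.6]
finger_gap: 0.253
grasp_force: 60.9
t 7.2 dTool(mm) rel grasp [ 0.36  4.65 -1.28] rot [ 8.99  0.04 -0.12] F bung xyz [-1.9 -0.   6.4] T [ 0.    0.64 -0.14] gap 0.253 gf 60.931313037872314
```

```bash
python3 -m creep '[{"twist":[-3,0,0],"travel":[0,-0.0016,-0.0003],"grip":1},{"twist":[-3,0,0],"travel":[0,-0.0016,-0.0003],"grip":1},{"twist":[-3,0,0],"travel":[0,-0.0016,-0.0003],"grip":1},{"twist":[-3,0,0],"travel":[0,-0.0016,-0.0003],"grip":1},{"twist":[-3,0,0],"travel":[0,-0.0016,-0.0003],"grip":1},{"twist":[-3,0,0],"travel":[0,-0.0016,-0.0003],"grip":1},{"twist":[0,0,0],"travel":[0,0,0],"grip":1},{"twist":[0,0,0],"travel":[0,0,0],"grip":1}]'; python3 st.py;  python3 -m creep '[{"twist":[3,0,0],"travel":[0,0.0017,-0.0003],"grip":1},{"twist":[3,0,0],"travel":[0,0.0017,-0.0003],"grip":1},{"twist":[3,0,0],"travel":[0,0.0017,-0.0003],"grip":1}]'; python3 st.py
```

```text
time_s: 8.0
tcp_pos: [0.4168, -0.2332, 0.2365]
eef_rot: [0.254, 0.718, 0.611, 0.217]
force: [4.1, -0.0, -3.5]
finger_gap: 0.249
grasp_force: 60.3
t 8.0 dTool(mm) rel grasp [ 0.82 -5.86 -2.73] rot [-9.03  0.06  0.1 ] F bung xyz [ 1.7  0.6 -5. ] T [0.19 0.02 0.19] gap 0.249 gf 60.33692121505737
time_s: 8.3
tcp_pos: [0.4205, -0.2339, 0.2405]
eef_rot: [0.196, 0.736, 0.626, 0.168]
force: [0.3, 2.0, -0.8]
finger_gap: 0.25
grasp_force: 61.0
t 8.3 dTool(mm) rel grasp [ 0.77 -0.52 -4.31] rot [0.11 0.05 0.02] F bung xyz [-0.5  2.  -0.7] T [ 0.36 -0.03  0.24] gap 0.25 gf 61.02484345436096
```

```bash
python3 -m creep '[{"twist":[3,0,0],"travel":[0,0.0018,-0.0003],"grip":1},{"twist":[3,0,0],"travel":[0,0.0018,-0.0003],"grip":1},{"twist":[3,0,0],"travel":[0,0.0018,-0.0003],"grip":1},{"twist":[0,0,0],"travel":[0,0,0],"grip":1},{"twist":[0,0,0],"travel":[0,0,0],"grip":1}]'; python3 st.py;  python3 -m creep '[{"twist":[-3,0,0],"travel":[0,-0.0018,-0.0003],"grip":1},{"twist":[-3,0,0],"travel":[0,-0.0018,-0.0003],"grip":1},{"twist":[-3,0,0],"travel":[0,-0.0018,-0.0003],"grip":1},{"twist":[-3,0,0],"travel":[0,-0.0018,-0.0003],"grip":1},{"twist":[-3,0,0],"travel":[0,-0.0018,-0.0003],"grip":1},{"twist":[-3,0,0],"travel":[0,-0.0018,-0.0003],"grip":1},{"twist":[0,0,0],"travel":[0,0,0],"grip":1},{"twist":[0,0,0],"travel":[0,0,0],"grip":1}]'; python3 st.py
python3 - <<'E'
from h import *
a=shot("side")[110:220,260:370,::-1];b=shot("wrist")[:,:,::-1]
cv2.imwrite("pics/c1.png",np.hstack([cv2.resize(a,(384,384),interpolation=cv2.INTER_CUBIC),b[:,50:460]]))
E
```

```text
time_s: 8.8
tcp_pos: [0.4248, -0.2346, 0.2444]
eef_rot: [0.138, 0.748, 0.638, 0.118]
force: [-6.3, 2.7, 5.1]
finger_gap: 0.253
grasp_force: 61.8
t 8.8 dTool(mm) rel grasp [ 0.75  5.14 -5.56] rot [ 9.07  0.08 -0.09] F bung xyz [-3.2  1.7  7.7] T [0.26 0.95 0.01] gap 0.253 gf 61.84120059013367
time_s: 9.6
tcp_pos: [0.4145, -0.2329, 0.2401]
eef_rot: [0.254, 0.718, 0.611, 0.217]
force: [2.3, 2.1, -2.4]
finger_gap: 0.247
grasp_force: 60.5
t 9.6 dTool(mm) rel grasp [ 0.81 -6.04 -6.98] rot [-9.01  0.06  0.1 ] F bung xyz [ 0.5  2.4 -3.1] T [0.3  0.04 0.2 ] gap 0.247 gf 60.47083497047424
```

View pics/c1.png

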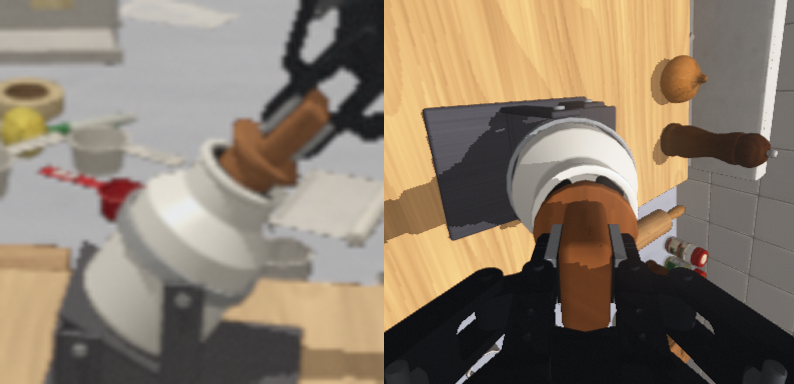

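The side crop shows the plug part-way out of the neck and tilted, with the jar still down. The wrist view shows the tab firmly between the pads. I'll keep rocking.

```bash
python3 -m creep '[{"twist":[3,0,0],"travel":[0,0.0019,-0.0004],"grip":1},{"twist":[3,0,0],"travel":[0,0.0019,-0.0004],"grip":1},{"twist":[3,0,0],"travel":[0,0.0019,-0.0004],"grip":1},{"twist":[3,0,0],"travel":[0,0.0019,-0.0004],"grip":1},{"twist":[3,0,0],"travel":[0,0.0019,-0.0004],"grip":1},{"twist":[3,0,0],"travel":[0,0.0019,-0.0004],"grip":1},{"twist":[0,0,0],"travel":[0,0,0],"grip":1},{"twist":[0,0,0],"travel":[0,0,0],"grip":1}]'; python3 st.py;  python3 -m creep '[{"twist":[-3,0,0],"travel":[0,-0.002,-0.0003],"grip":1},{"twist":[-3,0,0],"travel":[0,-0.002,-0.0003],"grip":1},{"twist":[-3,0,0],"travel":[0,-0.002,-0.0003],"grip":1},{"twist":[-3,0,0],"travel":[0,-0.002,-0.0003],"grip":1},{"twist":[-3,0,0],"travel":[0,-0.002,-0.0003],"grip":1},{"twist":[-3,0,0],"travel":[0,-0.002,-0.0003],"grip":1},{"twist":[0,0,0],"travel":[0,0,0],"grip":1},{"twist":[0,0,0],"travel":[0,0,0],"grip":1}]'; python3 st.py
```

```text
time_s: 10.5
tcp_pos: [0.4233, -0.2342, 0.2482]
eef_rot: [0.138, 0.748, 0.638, 0.118]
force: [-2.4, 0.4, 1.3]
finger_gap: 0.249
grasp_force: 61.5
t 10.5 dTool(mm) rel grasp [ 0.87  5.73 -9.62] rot [ 9.04  0.1  -0.07] F bung xyz [-1.5  0.   2.3] T [0.26 0.49 0.04] gap 0.249 gf 61.47753596305847
time_s: 11.3
tcp_pos: [0.4114, -0.2326, 0.2442]
eef_rot: [0.254, 0.718, 0.611, 0.217]
force: [0.4, 1.1, -0.9]
finger_gap: 0.251
grasp_force: 61.3
t 11.3 dTool(mm) rel grasp [  0.55  -6.63 -12.08] rot [-8.95  0.04  0.07] F bung xyz [-0.3  1.2 -0.9] T [0.24 0.49 0.09] gap 0.251 gf 61.287256479263306
```

```bash
python3 -m creep '[{"twist":[3,0,0],"travel":[0,0.0022,-0.0003],"grip":1},{"twist":[3,0,0],"travel":[0,0.0022,-0.0003],"grip":1},{"twist":[3,0,0],"travel":[0,0.0022,-0.0003],"grip":1},{"twist":[3,0,0],"travel":[0,0.0022,-0.0003],"grip":1},{"twist":[3,0,0],"travel":[0,0.0022,-0.0003],"grip":1},{"twist":[3,0,0],"travel":[0,0.0022,-0.0003],"grip":1},{"twist":[-3,0,0],"travel":[0,-0.0022,-0.0003],"grip":1},{"twist":[-3,0,0],"travel":[0,-0.0022,-0.0003],"grip":1},{"twist":[-3,0,0],"travel":[0,-0.0022,-0.0003],"grip":1},{"twist":[0,0,0],"travel":[0,0,0],"grip":1}]'; python3 st.py;  python3 -m creep '[{"twist":[0,0,0],"travel":[0,0,-0.001],"grip":1},{"twist":[0,0,0],"travel":[0,0,-0.001],"grip":1},{"twist":[0,0,0],"travel":[0,0,-0.001],"grip":1}]'; python3 st.py
```

```text
time_s: 12.3
tcp_pos: [0.4151, -0.2331, 0.25]
eef_rot: [0.196, 0.736, 0.626, 0.168]
force: [0.4, -0.4, -1.2]
finger_gap: 0.251
grasp_force: 61.5
t 12.3 dTool(mm) rel grasp [  0.66  -0.58 -15.27] rot [0.07 0.04 0.07] F bung xyz [-0.2 -0.3 -1.3] T [ 0.09  0.38 -0.02] gap 0.251 gf 61.45579934120178
time_s: 12.6
tcp_pos: [0.4147, -0.233, 0.2539]
eef_rot: [0.196, 0.735, 0.627, 0.168]
force: [-0.4, -0.1, -1.4]
finger_gap: 0.251
grasp_force: 61.4
t 12.6 dTool(mm) rel grasp [  0.72   1.07 -18.88] rot [ 0.04  0.09 -0.03] F bung xyz [-1.1 -0.2 -1. ] T [0.08 0.37 0.01] gap 0.251 gf 61.37257218360901
```

The bung is free, with only its own weight on the wrist. Next I'll draw it out along the axis and look.

```bash
python3 -m creep '[{"twist":[0,0,0],"travel":[0,0,-0.003],"grip":1},{"twist":[0,0,0],"travel":[0,0,-0.005],"grip":1},{"twist":[0,0,0],"travel":[0,0,-0.008],"grip":1},{"twist":[0,0,0],"travel":[0,0,-0.01],"grip":1},{"twist":[0,0,0],"travel":[0,0,-0.015],"grip":1},{"twist":[0,0,0],"travel":[0,0,-0.015],"grip":1},{"twist":[0,0,0],"travel":[0,0,-0.015],"grip":1},{"twist":[0,0,0],"travel":[0,0,-0.01],"grip":1},{"twist":[0,0,0],"travel":[0,0,0],"grip":1}]'; python3 st.py
python3 - <<'E'
from h import *
p,R,s=cur()
th=None
# vertical tool at bowl: keep tool yaw so that y is radial at the bowl
B=np.array([.4493,.1809]); a=np.arctan2(B[1],B[0])-.1
y=np.array([np.cos(a),np.sin(a),0]);z=np.array([0,0,-1.]);Rt=np.c_[np.cross(y,z),y,z]
rows(np.array([*B,.26]),Rt,20)
rows(p+[0,0,.0],Rt,8)
print(p)
a=shot("side")[90:220,250:380,::-1];b=shot("wrist")[:,:,::-1]
cv2.imwrite("pics/c2.png",np.hstack([cv2.resize(a,(384,384),interpolation=cv2.INTER_CUBIC),b[:,50:460]]))
E
```

```text
time_s: 13.5
tcp_pos: [0.3743, -0.2273, 0.3262]
eef_rot: [0.199, 0.735, 0.626, 0.168]
force: [-0.5, 0.6, -0.6]
finger_gap: 0.249
grasp_force: 61.4
t 13.5 dTool(mm) rel grasp [-1.0000e-01  1.9100e+00 -1.0185e+02] rot [-0.18 -0.08 -0.01] F bung xyz [-0.8  0.6 -0.2] T [0.03 0.34 0.  ] gap 0.249 gf 61.371134519577026
20 rows twist [1.48, 0.34, -1.24] travel [0.0205, 0.0039, 0.0041]
8 rows twist [3.71, 0.84, -3.1] travel [0.0, 0.0, -0.0]
[ 0.37432759 -0.22730877  0.32620046]
```

View pics/c2.png

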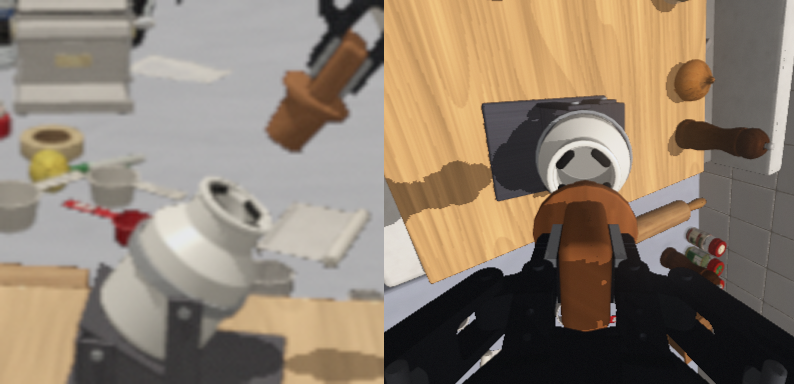

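The side crop shows the bung fully clear of the mouth, in the gripper, and the jar down in its stand. Next I'll carry it over the bowl and upright it on the way.

```bash
python3 -m creep '[{"twist":[1.5,0.3,-1.2],"travel":[0.01,0.002,0],"grip":1},{"twist":[1.5,0.3,-1.2],"travel":[0.02,0.004,0.002],"grip":1},{"twist":[1.5,0.3,-1.2],"travel":[0.02,0.004,0.004],"grip":1},{"twist":[1.5,0.3,-1.2],"travel":[0.02,0.004,0.004],"grip":1},{"twist":[1.5,0.3,-1.2],"travel":[0.02,0.004,0.004],"grip":1},{"twist":[1.5,0.3,-1.2],"travel":[0.02,0.004,0.004],"grip":1},{"twist":[1.5,0.3,-1.2],"travel":[0.02,0.004,0.004],"grip":1},{"twist":[1.5,0.3,-1.2],"travel":[0.02,0.004,0.004],"grip":1},{"twist":[1.5,0.3,-1.2],"travel":[0.02,0.004,0.004],"grip":1},{"twist":[1.5,0.3,-1.2],"travel":[0.02,0.004,0.004],"grip":1},{"twist":[1.5,0.3,-1.2],"travel":[0.02,0.004,0.004],"grip":1},{"twist":[1.5,0.3,-1.2],"travel":[0.02,0.004,0.004],"grip":1},{"twist":[1.5,0.3,-1.2],"travel":[0.02,0.004,0.004],"grip":1},{"twist":[1.5,0.3,-1.2],"travel":[0.02,0.004,0.004],"grip":1},{"twist":[1.5,0.3,-1.2],"travel":[0.02,0.004,0.004],"grip":1},{"twist":[1.5,0.3,-1.2],"travel":[0.02,0.004,0.004],"grip":1},{"twist":[1.5,0.3,-1.2],"travel":[0.02,0.004,0.004],"grip":1},{"twist":[1.5,0.3,-1.2],"travel":[0.02,0.004,0.004],"grip":1},{"twist":[1.5,0.3,-1.2],"travel":[0.02,0.004,0.004],"grip":1},{"twist":[1.5,0.3,-1.2],"travel":[0.02,0.004,0.004],"grip":1}]'
cat > b.py <<'E'
from h import *
import sys
p,R,s=cur(); B=np.array([.4493,.1809]); a=np.arctan2(B[1],B[0])-.1
y=np.array([np.cos(a),np.sin(a),0]);z=np.array([0,0,-1.]);Rt=np.c_[np.cross(y,z),y,z]
print(s["time_s"],s["force"],s["finger_gap"],np.round(s["q"],2)); rows(np.array([*B,float(sys.argv[1])]),Rt,int(sys.argv[2]))
E
python3 b.py .19 6
```

```text
time_s: 15.6
tcp_pos: [0.4472, 0.164, 0.2633]
eef_rot: [-0.002, 0.606, 0.795, -0.006]
force: [0.1, -0.1, -0.8]
finger_gap: 0.253
grasp_force: 61.5
15.6 [ 0.11495295 -0.05757662 -0.82991889] 0.25251041998516494 [ 0.3  -0.13  1.96 -0.    1.32  0.03]
6 rows twist [-0.11, 0.03, -0.14] travel [0.0026, 0.0012, 0.0122]
```

```bash
python3 -m creep '[{"twist":[-0.11,0.03,-0.14],"travel":[0.0026,0.0012,0.008],"grip":1},{"twist":[-0.11,0.03,-0.14],"travel":[0.0026,0.0012,0.014],"grip":1},{"twist":[-0.11,0.03,-0.14],"travel":[0.0026,0.0012,0.016],"grip":1},{"twist":[-0.11,0.03,-0.14],"travel":[0.0026,0.0012,0.016],"grip":1},{"twist":[-0.11,0.03,-0.14],"travel":[0.0026,0.0012,0.012],"grip":1},{"twist":[-0.11,0.03,-0.14],"travel":[0.0026,0.0012,0.007],"grip":1},{"twist":[0,0,0],"travel":[0,0,0],"grip":1}]'; python3 b.py .112 8
python3 - <<'E'
from h import *
a=shot("side")[:,180:480,::-1].copy();b=shot("wrist")[:,:,::-1].copy()
B=[.4493,.1809,.045]; off=np.array([180,0])
for z,rad in((.07,.084),(.0,.033)):
    cv2.polylines(b,[proj("wrist",ring(z,rad)+B).astype(np.int32)],True,(0,255,0),1)
    cv2.polylines(a,[(proj("side",ring(z,rad)+B)-off).astype(np.int32)],True,(0,255,0),1)
cv2.imwrite("pics/c3.png",np.hstack([a,b[:,20:500]]))
E
```

```text
time_s: 16.3
tcp_pos: [0.4491, 0.1791, 0.1901]
eef_rot: [0.0, 0.601, 0.799, -0.0]
force: [-0.6, -1.0, 0.2]
finger_gap: 0.25
grasp_force: 61.6
16.3 [-0.62708839 -1.0094162   0.19208717] 0.24982773116173865 [ 0.33 -0.07  2.05 -0.    1.17  0.05]
8 rows twist [0.0, 0.01, -0.01] travel [0.0002, 0.0001, 0.0098]
```

View pics/c3.png

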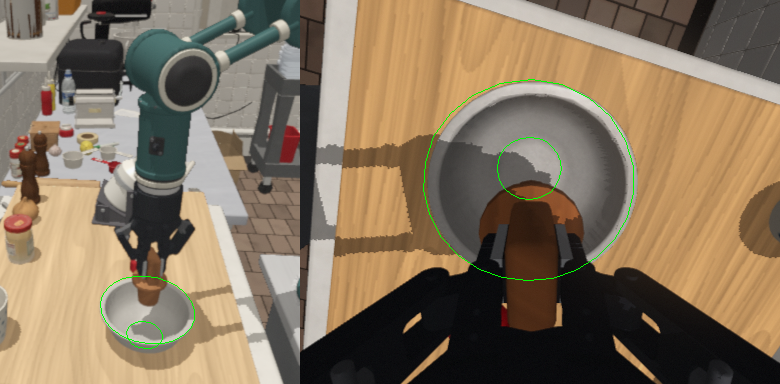

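The bowl overlay matches in both views, with the rim centred at wrist (530,180). The bung hangs upright above it, so I'll lower it.

```bash
python3 -m creep '[{"twist":[0,0,0],"travel":[0.0004,0,0.006],"grip":1},{"twist":[0,0,0],"travel":[0.0004,0,0.012],"grip":1},{"twist":[0,0,0],"travel":[0.0004,0,0.014],"grip":1},{"twist":[0,0,0],"travel":[0.0004,0,0.014],"grip":1},{"twist":[0,0,0],"travel":[0,0,0.014],"grip":1},{"twist":[0,0,0],"travel":[0,0,0.01],"grip":1},{"twist":[0,0,0],"travel":[0,0,0.006],"grip":1},{"twist":[0,0,0],"travel":[0,0,0.002],"grip":1},{"twist":[0,0,0],"travel":[0,0,0],"grip":1},{"twist":[0,0,0],"travel":[0,0,0],"grip":1}]'; python3 -m creep '[{"twist":[0,0,0],"travel":[0,0,0.001],"grip":1},{"twist":[0,0,0],"travel":[0,0,0.001],"grip":1},{"twist":[0,0,0],"travel":[0,0,0.001],"grip":1},{"twist":[0,0,0],"travel":[0,0,0.001],"grip":1},{"twist":[0,0,0],"travel":[0,0,0],"grip":1}]'
```

```text
time_s: 17.4
tcp_pos: [0.4505, 0.1813, 0.1143]
eef_rot: [0.001, 0.601, 0.799, 0.001]
force: [-0.2, 0.0, -0.9]
finger_gap: 0.251
grasp_force: 61.5
time_s: 17.9
tcp_pos: [0.4497, 0.181, 0.1095]
eef_rot: [0.001, 0.601, 0.799, 0.001]
force: [-0.6, -1.1, -0.9]
finger_gap: 0.249
grasp_force: 61.6
```

```bash
for i in 1; do python3 -m creep '[{"twist":[0,0,0],"travel":[0,0,0.001],"grip":1},{"twist":[0,0,0],"travel":[0,0,0.001],"grip":1},{"twist":[0,0,0],"travel":[0,0,0],"grip":1}]'; python3 -m creep '[{"twist":[0,0,0],"travel":[0,0,0.001],"grip":1},{"twist":[0,0,0],"travel":[0,0,0],"grip":1}]'; done
```

```text
time_s: 18.2
tcp_pos: [0.4497, 0.181, 0.1074]
eef_rot: [0.001, 0.601, 0.799, 0.001]
force: [1.0, -0.8, -1.7]
finger_gap: 0.251
grasp_force: 61.6
time_s: 18.4
tcp_pos: [0.4498, 0.181, 0.1065]
eef_rot: [0.001, 0.601, 0.799, 0.001]
force: [-0.1, -0.3, -1.0]
finger_gap: 0.249
grasp_force: 61.5
```

```bash
python3 -m creep '[{"twist":[0,0,0],"travel":[0,0,0.001],"grip":1},{"twist":[0,0,0],"travel":[0,0,0],"grip":1}]'; python3 -m creep '[{"twist":[0,0,0],"travel":[0,0,0.0007],"grip":1},{"twist":[0,0,0],"travel":[0,0,0],"grip":1}]'
```

```text
time_s: 18.6
tcp_pos: [0.45, 0.1812, 0.1061]
eef_rot: [0.001, 0.601, 0.799, 0.001]
force: [-1.6, 0.2, 2.8]
finger_gap: 0.251
grasp_force: 61.9
time_s: 18.8
tcp_pos: [0.45, 0.1812, 0.1061]
eef_rot: [0.001, 0.601, 0.799, 0.001]
force: [-3.6, 0.0, 7.6]
finger_gap: 0.251
grasp_force: 62.8
```

It has touched down. I'll ease off and open slowly.

```bash
python3 -m creep '[{"twist":[0,0,0],"travel":[0,0,-0.0007],"grip":1},{"twist":[0,0,0],"travel":[0,0,0],"grip":0.73},{"twist":[0,0,0],"travel":[0,0,0],"grip":0.7},{"twist":[0,0,0],"travel":[0,0,0],"grip":0.65},{"twist":[0,0,0],"travel":[0,0,0],"grip":0.6},{"twist":[0,0,0],"travel":[0,0,0],"grip":0.5},{"twist":[0,0,0],"travel":[0,0,0],"grip":0.4},{"twist":[0,0,0],"travel":[0,0,0],"grip":0.3},{"twist":[0,0,0],"travel":[0,0,0],"grip":0.3},{"twist":[0,0,0],"travel":[0,0,0],"grip":0.3}]'; python3 -m creep '[{"twist":[0,0,0],"travel":[0,0,-0.004],"grip":0.3},{"twist":[0,0,0],"travel":[0,0,-0.008],"grip":0.3},{"twist":[0,0,0],"travel":[0,0,-0.015],"grip":0.3},{"twist":[0,0,0],"travel":[0,0,-0.02],"grip":0.3},{"twist":[0,0,0],"travel":[0,0,-0.03],"grip":0.3},{"twist":[0,0,0],"travel":[0,0,-0.03],"grip":0.3},{"twist":[0,0,0],"travel":[0,0,-0.03],"grip":0.3},{"twist":[0,0,0],"travel":[0,0,-0.02],"grip":0.3},{"twist":[0,0,0],"travel":[0,0,0],"grip":0.3},{"twist":[0,0,0],"travel":[0,0,0],"grip":0.3}]'
python3 - <<'E'
from h import *
a=shot("side")[:,80:400,::-1];b=shot("wrist")[:,:,::-1]
c=shot("scene")
cv2.imwrite("pics/c4.png",np.hstack([a,b[:,20:500]]))
E
```

```text
time_s: 19.8
tcp_pos: [0.4499, 0.1811, 0.1057]
eef_rot: [0.001, 0.601, 0.799, 0.001]
force: [-0.0, 0.7, -0.5]
finger_gap: 0.703
grasp_force: 0.0
time_s: 20.8
tcp_pos: [0.4496, 0.1811, 0.2631]
eef_rot: [0.001, 0.601, 0.799, 0.001]
force: [-0.9, -0.2, -0.8]
finger_gap: 0.699
grasp_force: 0.0
```

View pics/c4.png

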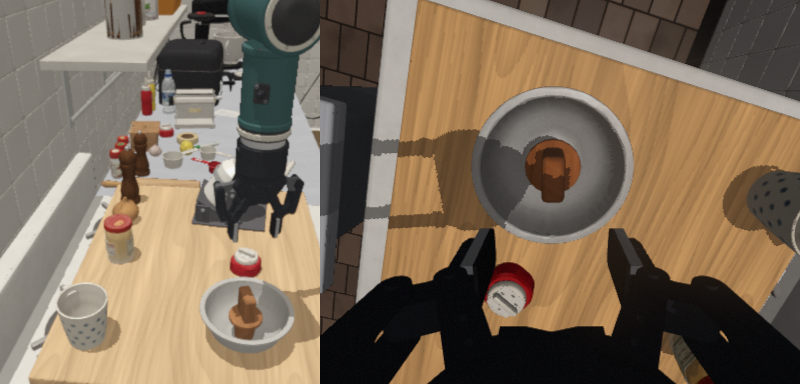

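The bung stands upright in the bowl at wrist (553,165), the bowl hasn't moved, and the timer, honey and onion are in place. The gripper is clear, so I'm handing in.

```bash
python3 -c "
from cell import ticket
print(ticket.job_done())"
```

```text
the job is handed in; nothing more can be done
None
```

The bung was rocked free under a light pull and now stands upright in the grey bowl; in the last pictures the jar looked fully down in its stand and the bowl, timer, honey and onion undisturbed, and I handed the job in at about 21 s.

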